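Unlock the clay extruder and hold its plunger drawn for loading

TASK

Get the bench clay extruder ready for loading: twist its lock cap counter-clockwise (seen from above) by a good quarter turn, close to its stop, so that the steel tongue swings clear of the plunger; only then draw the plunger by its T-handle straight up, 60 mm out of the barrel. Keep it in line with the bore so that it does not bind, and never pull the rod right out. Finish while still holding the plunger steady at that height in the gripper, the lock cap left open; leave the jar, the dish and the brush alone.

Things in the scene. Friction and masses are not known exactly. Their poses are not given: they have to be found in the camera images.
- extruder: Bench clay extruder, fixed: grey base plate 150 (x) by 230 (y) by 12 mm (y -80 to +150); upright aluminium barrel 60 mm across, top 130 mm above the table, vertical 25.5 mm bore; a grey post (28 mm across) 95 mm from the bore axis towards the extruder's +y carries the lock cap. Origin: on the table under the bore axis; z up along the bore.
- bore_mouth (a point): Centre of the barrel's upper rim, 130 mm above the table, on the bore axis; the bore is open 118 mm deep. Axes as the extruder.
- plunger: Loose plunger, 0.3 to 0.6 kg, standing in the barrel, free to turn and slide, falls back when let go: 24 mm steel rod reaching 95 mm below the origin, steel flange (56 mm across, 8 mm thick) resting on the barrel's rim, 16 mm neck, wooden T-handle on top. Origin: centre of the flange's underside; z up along the rod, x along the T-handle.
- plunger_bar (a point): Centre of the plunger's wooden T-handle bar, 42 mm above the flange's underside (172 mm above the table when seated): bar 70 mm long (its x), 14 mm wide (y), 18 mm high, 25 mm free below it down to the flange. Pinch it from above across y. Its x starts within 0.3 rad of the extruder's x.
- plunger_flange (a point): Centre of the underside of the plunger's flange: 0 mm above bore_mouth when seated, 60 mm above it when drawn as asked.
- lock_cap (a joint): Turn of the steel lock cap about its vertical axis, rad: 0 = locked (tongue points at the plunger, 1.5 mm above its flange, blocking it), growing counter-clockwise seen from above to the stop at 1.75; stays where left, needs about 0.1 N m; the tongue clears the flange from about 0.5. Starts between 0 and 0.2.
- cap_grip (a point): Grip point on the lock cap's turning axis, 184.5 mm above the table, on its upright wing: 12 mm wide (x), 40 mm long (y), from 23 mm below this point to 5 mm above. Pinch from above across x. Round cap below is 36 mm across. The point turns with the cap; at its foot the tongue (75 mm long, 14 wide, 6 thick) points to -y. At joint value 0 its axes are the extruder's.
- slip_jar: Closed jar, 68 mm across and 65 mm high, a bystander. Origin: centre of its underside.
- dish: Small shallow clay dish, 100 mm across and 22 mm high, a bystander. Origin: centre of its underside.
- wax_brush: Wooden-handled brush lying on the table, a bystander. Origin: its underside below the middle, x along the brush.
Not all that is in view belongs to the job. What is meant by the plunger is not yellow, and is the smaller of those in its own colour.

How it is judged (in metres and radians):
On the way, in this order (a step that is already met when the one before it is completed fails the run):
1. the lock cap is turned open by more than 1.2 rad while the plunger is still seated (value of joint lock_cap above 1.2 rad and z of plunger_flange in the frame of bore_mouth below 0.006 m), for 0.2 s.
2. the plunger is being drawn up by the fingers, more than 25 mm (z of plunger_flange in the frame of bore_mouth above 0.025 m and contact force between the fingers and plunger above 1 N), for 0.1 s.
At the end, for the whole second after the job is handed in: The plunger is held still by the fingers (under 20 mm/s) with its flange 50 to 70 mm above the barrel's rim, its rod still in the bore, within 6 mm of the bore axis and 0.06 rad of its direction, pressed against the extruder with less than 20 N, and the lock cap stands open by more than 1.1 rad (z of plunger_flange in the frame of bore_mouth between 0.05 and 0.07 m and horizontal distance between plunger_flange and bore_mouth below 0.006 m and angle between the z axis of plunger and the z axis of extruder, either way round below 0.06 rad and contact force between the fingers and plunger above 1.5 N and contact force between plunger and extruder below 20 N and linear speed of plunger below 0.02 m/s and value of joint lock_cap above 1.1 rad); the arm keeps its last pose, push and grip.
It fails at once if the plunger is pulled nearly out of the barrel (flange more than 88 mm above the rim) (z of plunger_flange in the frame of bore_mouth above 0.088 m).
It fails at once if the plunger, drawn more than 10 mm, binds in the bore (pressed on the extruder with more than 45 N) (z of plunger_flange in the frame of bore_mouth above 0.01 m and contact force between plunger and extruder above 45 N).
It fails at once if the jar is moved more than 30 mm (distance of slip_jar from where it was at the start of the episode above 0.03 m).
It fails at once if the dish is moved more than 30 mm (distance of dish from where it was at the start of the episode above 0.03 m).
It fails at once if the brush is moved more than 30 mm (distance of wax_brush from where it was at the start of the episode above 0.03 m).
It also fails if it takes over 50 s, if anything falls off the work surface, if the arm or the gripper's body presses on something with over 40 N, if the wrist force passes 120 N, or if a joint passes its speed limit or range.

ROBOT

A 7-joint arm with a two-finger parallel gripper is mounted at the origin on the work surface. World frame = base frame: x ahead of the robot, y to its left, z up, the work surface at z = 0. Lengths are in m, angles in degrees, forces in N, time in s.
With the tool pointing down it reaches from about 0.425 to 0.925 m from the base axis. Payload 6.8 kg.
Tool frame: the origin (TCP) lies midway between the tips of the shut fingers; the grasp point (between the pads) lies 19 mm behind it; z points along the fingers, y is the line along which they close (so a half turn about z gives the same grasp; the last joint's range is limited). The gripper opens to 88 mm and grips with 3 to 60 N. Pads are 20 mm wide; open, the fingers measure 115 mm over their backs; the gripper's body (75 mm by 178 mm) begins 61 mm behind the grasp point.
Start: joints at [68.749, 27.33, 1.283, 89.118, -0.659, 63.558, -4.761], TCP at [0.175, -0.652, 0.223] pointing down, gripper open.
Joint ranges: [-169.35, 169.35], [-19.33, 120.38], [-80.79, 83.38], [13.8, 139.57], [-78.32, 258.32], [9.67, 109.79], [-169.56, 169.56]. Speed limits (degrees/s): [136.94, 136.94, 180, 180, 180, 180, 180].

INTERFACE

Orientations are given as [roll, pitch, yaw] about the fixed x, y, z axes, in that order (R = Rz(yaw) Ry(pitch) Rx(roll)).
In Python, from rig import read_state, snapshot, camera_params, close_job, regions_of, spot_point gives the robot as it stands.
- The arm moves only by the tool drive_tool, never from a script. Its argument "steps" is a list of rows, each a list of 6 numbers: the shift along the tool's x, y, z in units of 50 mm (1.0 is 50 mm), then the turn, a rotation vector about the tool's x, y, z in units of 6 degrees (1.0 is 6 degrees). In form: [[x, y, z, wx, wy, wz], ...]. A call has 1 to 12 rows; each row shifts and turns the commanded pose from where the row before left it, along the tool's axes as they then stand; what a row does not reach is not made up. A row lasts 1/10 s, in which the tool goes at most 50 mm and 8.59 degrees, less where a joint would pass 70% of its speed; a pose out of reach is approached as far as the arm can. A call is refused whole if a number of a shift passes 1 or a number of a turn 1, either way. A call with a gripper value outside its range is refused whole. "claw" is the opening, from 0 (shut) to 1 (fully open), set as the call begins (left out, the last holds). The fingers move at their own pace and stop on an object; the grip force is fixed at half the most. Time passes only in rows, so rows that do not move let the fingers close. It gives the time, the measured TCP pose, the force, the opening and the grip force at its end, in the units of the state.
- read_state(): the state, without advancing time (a new reading comes with each control period).
- snapshot(name): name is "side" or "top" or "wrist"; returns the picture (384x512x3 uint8, red, green, blue); there is no depth.
- camera_params(name): a dict with "vfov" (degrees; the focal length in pixels is half the picture's height over the tangent of half this angle, whatever the lens; pixels are square), "cx", "cy" (the principal point, pixels), "camera_from_world" (4x4, takes a point from world to camera coordinates). Camera axes: x right, y up, looking along -z (the intrinsics and any distortion apply to the point x, -y, -z); pixel columns grow to the right and rows downward; lengths in m; the calibration is good to about 2 mm. A picture is of the moment at which its call begins: read the wrist's pose just before it. camera_params takes no time and is no camera call; for the wrist camera it gives the pose at the moment of the call.
- close_job(): hands the job in; it is judged then, once.
Trained networks look in the newest picture that a camera, given by its name, has taken for a name from the list of things; names that differ only in an ending like _2 or _b are one class to them, and where a whole thing is asked for, a point or a joint stands for the part that bears it (a point fixed in the world has none). Each returns a list of dicts, best first, with "conf" (0 to 1); they miss things now and then, are a little off and sometimes report something else, mostly with a low value. They report only what shows in the picture. A call takes as long as a camera call. They do not tell look-alikes from the thing itself.
- regions_of(camera, query): "pixels" (384x512 bool, what is visible of it) and "xy" ([column, row] in pixels, amid what is visible of it).
- spot_point(camera, query): "xy" ([column, row] in pixels: a listed point, or the origin of a listed thing).
The state is a dict: "time_s": time; "joint_positions": joint angles; "qd": joint speeds; "tau": joint torques, N m; "tcp_pos": TCP position; "tcp_rot": TCP orientation; "force": force on the tool from outside, world axes, zero at the start; "torque": the same for the moment, N m; "finger_gap": opening from 0.0 (shut) to 1.0 (fully open); "grasp_force": force on a finger pad.
Only numpy, scipy, OpenCV 4.12 (cv2) and the standard library are available. Lean on these libraries where they do the work, as an engineer would, in place of code of your own. Each camera call takes 0.05 s, during which the arm holds its last target. There are 200 camera calls.

## Working session

There is one attempt and no reset: what is moved stays moved. The work goes in short steps, Python scripts to look and compute and a tool call to move; the robot and the scene stay as the last step left them, time stands still between calls to the robot, and variables do not carry over. Pictures are saved under pics/ and viewed, at most 10 in all, crops included, and the job is handed in when it is done.

Besides the shell and the picture viewer there is one more tool, called after ">>>" as name(argument=value, ...) on one line, values as JSON. drive_tool: Moves the arm, as the interface text tells. Its arguments: {"type":"object","properties":{"steps":{"type":"array"},"claw":{"type":"number"}},"required":["steps"]}

```bash
mkdir -p pics
cat > h.py <<'E'
import numpy as np, cv2
from rig import *
def save(n,f):
    im=snapshot(n); cv2.imwrite('pics/'+f,im[:,:,::-1]); return im
def proj(c,p):
    q=c['camera_from_world']@np.append(p,1); f=192/np.tan(np.radians(c['vfov']/2))
    return np.array([c['cx']+f*q[0]/-q[2], c['cy']-f*q[1]/-q[2]])
def ray(c,uv):
    f=192/np.tan(np.radians(c['vfov']/2)); M=np.linalg.inv(c['camera_from_world'])
    d=M[:3,:3]@np.array([(uv[0]-c['cx'])/f,-(uv[1]-c['cy'])/f,-1]); return M[:3,3],d/np.linalg.norm(d)
def tri(obs):
    A=np.zeros((3,3));b=np.zeros(3);L=[]
    for c,uv in obs:
        o,d=ray(c,uv);P=np.eye(3)-np.outer(d,d);A+=P;b+=P@o;L.append((o,d))
    x=np.linalg.solve(A,b);return x,[np.linalg.norm(np.cross(x-o,d)) for o,d in L]
def atz(c,uv,z):
    o,d=ray(c,uv);return o+d*(z-o[2])/d[2]
E
python3 - <<'E'
from h import *
a=[save(n,n+'0.png') for n in ('side','top')]
cv2.imwrite('pics/both.png',cv2.resize(np.vstack([a[0],a[1]])[:,:,::-1],(512,768)))
for n in ('side','top'):
    c=camera_params(n);print(n,{k:v for k,v in c.items() if k!='camera_from_world'},np.linalg.inv(c['camera_from_world']).round(3).tolist())
    for q in ('plunger_bar','plunger_flange','bore_mouth','cap_grip','plunger','extruder','slip_jar','dish','wax_brush'):
        print(n,q,[(np.round(r['xy']).tolist(),round(r['conf'],2)) for r in spot_point(n,q)])
print(read_state()['time_s'])
E
```

```text
side {'vfov': 54.37392055019645, 'cx': 254.65528533680595, 'cy': 194.33577086238174} [[-0.812, 0.422, -0.403, 0.169], [-0.584, -0.585, 0.563, 0.492], [0.001, 0.692, 0.721, 0.809], [0.0, 0.0, 0.0, 1.0]]
side plunger_bar [([337.0, 212.0], 0.81), ([252.0, 208.0], 0.79), ([307.0, 260.0], 0.65)]
side plunger_flange [([252.0, 223.0], 0.85), ([335.0, 230.0], 0.77), ([304.0, 279.0], 0.61)]
side bore_mouth [([251.0, 220.0], 0.86)]
side cap_grip [([217.0, 225.0], 0.72), ([254.0, 208.0], 0.27)]
side plunger [([252.0, 219.0], 0.86), ([334.0, 229.0], 0.71), ([302.0, 276.0], 0.59)]
side extruder [([252.0, 254.0], 0.92), ([217.0, 227.0], 0.45)]
side slip_jar [([308.0, 217.0], 0.72)]
side dish [([232.0, 206.0], 0.69)]
side wax_brush [([172.0, 247.0], 0.64)]
top {'vfov': 52.18781776542118, 'cx': 256.01242611748404, 'cy': 188.5669478820441} [[0.027, 0.994, -0.105, 0.452], [-1.0, 0.026, -0.011, -0.026], [-0.008, 0.105, 0.994, 0.996], [0.0, 0.0, 0.0, 1.0]]
top plunger_bar [([194.0, 287.0], 0.89), ([271.0, 286.0], 0.59), ([232.0, 204.0], 0.55)]
top plunger_flange [([236.0, 205.0], 0.93), ([267.0, 284.0], 0.76), ([201.0, 286.0], 0.7), ([233.0, 202.0], 0.5)]
top bore_mouth [([234.0, 199.0], 0.57)]
top cap_grip [([187.0, 197.0], 0.97), ([308.0, 232.0], 0.54)]
top plunger [([235.0, 205.0], 0.94), ([198.0, 285.0], 0.59), ([267.0, 283.0], 0.56)]
top extruder [([238.0, 206.0], 0.89)]
top slip_jar [([307.0, 234.0], 0.69)]
top dish [([280.0, 151.0], 0.59)]
top wax_brush [([195.0, 141.0], 0.96), ([236.0, 203.0], 0.4)]
1.0
```

View pics/side0.png

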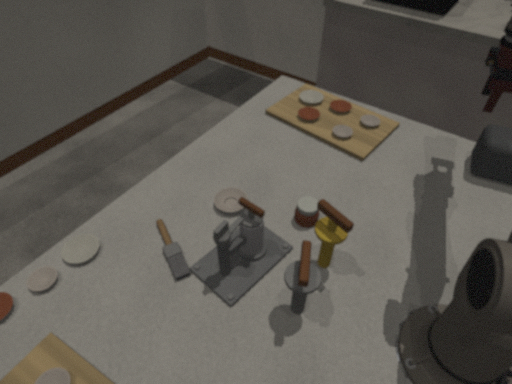

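View pics/top0.png

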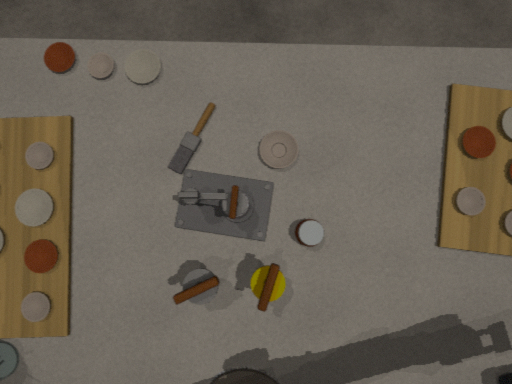

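The side view shows three plunger-like things:
- The one in the barrel at (252,208).
- A yellow one at (335,212).
- A steel one standing free at (305,260), which is larger.

In the top view they are at (235,204), (270,286) and (197,287). By the description I choose the small steel one in the barrel. The lock cap is at top (187,197) and side (217,227).

Run:
```python
from h import *
cs,ct=camera_params('side'),camera_params('top')
print(read_state()['tcp_rot'])
for n,s,t in [('bar',(252,208),(234,202)),('flange',(252,223),(236,205)),('mouth',(251,220),(234,199)),('cap',(217,225),(187,197)),('jar',(308,217),(307,234)),('decoySteelbar',(307,260),(194,287)),('decoyYel',(337,212),(271,286))]:
    x,r=tri([(cs,s),(ct,t)]);print(n,x.round(4),np.round(r,4))
print('flange top@.13',atz(ct,(236,205),.138),'cap@.1845',atz(ct,(187,197),.1845),'bar@.181',atz(ct,(234,202),.181))
for uv in [(190,170),(273,184),(266,240),(177,228)]: print('plate',atz(ct,uv,.012).round(4))
c=cv2.resize(cv2.imread('pics/top0.png')[165:245,160:290],None,fx=3,fy=3,interpolation=2)
d=cv2.resize(cv2.imread('pics/side0.png')[190:310,185:355],None,fx=3,fy=3,interpolation=2)
W=max(c.shape[1],d.shape[1]);p=lambda a:cv2.copyMakeBorder(a,0,0,0,W-a.shape[1],0)
cv2.imwrite('pics/crop.png',np.vstack([p(c),p(d)])[:600])
```

```text
[ 1.79998156e+02 -2.47894154e-04  1.50548628e+01]
bar [0.509  0.0288 0.1647] [0.0008 0.0008]
flange [0.5075 0.0285 0.1107] [0.0008 0.0008]
mouth [0.5157 0.0302 0.1191] [0.0045 0.0045]
cap [0.5205 0.128  0.1918] [0.0057 0.0057]
jar [ 0.4439 -0.146   0.0105] [0.0015 0.0015]
decoySteelbar [0.3302 0.0997 0.1946] [0.0052 0.0052]
decoyYel [ 0.3385 -0.0534  0.1883] [0.0019 0.0019]
flange top@.13 [0.50513929 0.02643092 0.138     ] cap@.1845 [0.51626131 0.12606579 0.1845    ] bar@.181 [0.50862985 0.02817217 0.181     ]
plate [0.5989 0.1539 0.012 ]
plate [ 0.5685 -0.0577  0.012 ]
plate [ 0.4277 -0.0433  0.012 ]
plate [0.4515 0.1799 0.012 ]
```

View pics/crop.png

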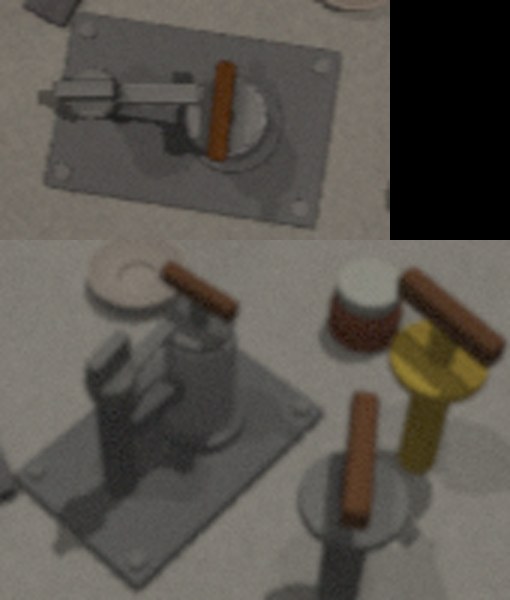

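The crop confirms the choice. The plunger in the barrel has its T-bar at crop (222,110), and the tongue overlaps its flange, so it is locked. I'll swing over at a raised height for close wrist views.

>>> drive_tool(steps=[[0.9,-0.1,-0.3,0,0,-0.67],[0.9,-0.1,-0.3,0,0,-0.67],[0.9,-0.1,-0.3,0,0,-0.67],[0.9,-0.1,-0.3,0,0,-0.67],[0.9,-0.1,-0.3,0,0,-0.67],[0.9,-0.1,-0.3,0,0,-0.67],[0.9,-0.1,-0.3,0,0,-0.67],[0.9,-0.1,-0.3,0,0,-0.67],[0.9,-0.1,0,0,0,-0.67],[0.9,-0.1,0,0,0,-0.67],[0.9,-0.1,0,0,0,-0.67],[0.9,-0.1,0,0,0,-0.67]], claw=1)

```text
time_s: 2.2
tcp_pos: [0.5588, -0.2871, 0.3427]
tcp_rot: [180.0, -0.0, 63.5]
force: [0.2, 0.2, -0.2]
finger_gap: 1.004
grasp_force: 0.0
```

>>> drive_tool(steps=[[0.72,-0.3,0,0,0,-0.49],[0.72,-0.3,0,0,0,-0.49],[0.72,-0.3,0,0,0,-0.49],[0.72,-0.3,0,0,0,-0.49],[0.72,-0.3,0,0,0,-0.49],[0.72,-0.3,0,0,0,-0.49],[0.72,-0.3,0,0,0,-0.49],[0.72,-0.3,0,0,0,-0.49],[0.72,-0.3,0,0,0,-0.49],[0,0,0,0,0,0],[0,0,0,0,0,0]])

```text
time_s: 3.3
tcp_pos: [0.5114, 0.0567, 0.343]
tcp_rot: [180.0, 0.0, 89.8]
force: [0.3, -0.5, -0.2]
finger_gap: 1.002
grasp_force: 0.0
```

```bash
cat > look.py <<'E'
import sys,pickle
from h import *
f=sys.argv[1]
s=read_state();c=camera_params('wrist');save('wrist',f+'.png')
print(s['time_s'],s['tcp_pos'],s['tcp_rot'],np.linalg.inv(c['camera_from_world']).round(3).tolist())
o={'c':c}
for q in ('plunger_bar','plunger_flange','bore_mouth','cap_grip'):
    o[q]=[(np.round(r['xy'],1).tolist(),round(r['conf'],2)) for r in spot_point('wrist',q)];print(q,o[q])
pickle.dump(o,open(f+'.pkl','wb'))
E
python3 look.py w1
```

```text
3.3 [0.51136233 0.0566949  0.34295868] [1.79958974e+02 2.83887312e-02 8.98434174e+01] [[1.0, 0.004, -0.001, 0.512], [-0.003, 0.966, 0.26, 0.127], [0.002, -0.26, 0.966, 0.505], [0.0, 0.0, 0.0, 1.0]]
plunger_bar [([101.1, 273.0], 0.9), ([69.0, 139.8], 0.81), ([250.0, 201.1], 0.62), ([374.6, 91.9], 0.55)]
plunger_flange [([96.3, 133.0], 0.82), ([120.4, 252.5], 0.81), ([252.2, 188.6], 0.68), ([247.2, 191.2], 0.4)]
bore_mouth [([372.1, 91.7], 0.52)]
cap_grip [([262.5, 110.9], 0.66)]
```

View pics/w1.png

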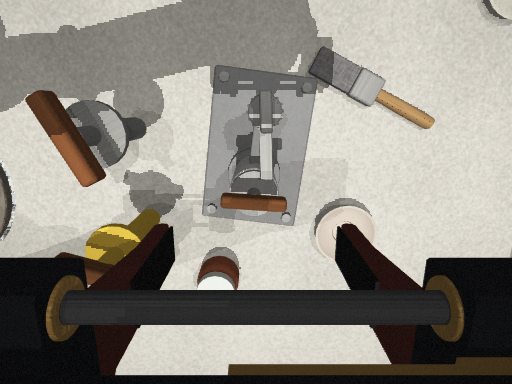

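The wrist view shows the target bar at (253,203), running from (222,201) to (286,205). The wing runs along column 265 around row 110. The yellow and larger steel decoys are at the left. I'll shift about 80 mm to get a second wrist view.

>>> drive_tool(steps=[[-0.8,0,0,0,0,0],[-0.8,0,0,0,0,0],[0,0,0,0,0,0],[0,0,0,0,0,0]])

```text
time_s: 3.95
tcp_pos: [0.5112, -0.0253, 0.3425]
tcp_rot: [-180.0, -0.0, 89.5]
force: [0.1, 1.5, -0.2]
finger_gap: 1.002
grasp_force: 0.0
```

```bash
python3 look.py w2
python3 - <<'E'
from h import *
import pickle
a=pickle.load(open('w1.pkl','rb'));b=pickle.load(open('w2.pkl','rb'));ct=camera_params('top');cs=camera_params('side')
print([ (k,v) for k,v in a['c'].items() if k!='camera_from_world'])
x1,r=tri([(a['c'],(253.5,203)),(ct,(234,202))]);print('bar w1+top',x1,r)
p=cv2.imread('pics/w1.png')[55:245,190:330];q=cv2.imread('pics/w2.png')[0:190,190:330]
cv2.imwrite('pics/wc.png',cv2.resize(np.hstack([p,q]),None,fx=2.8,fy=2.8,interpolation=2))
E
```

```text
3.95 [ 0.5112336  -0.02534031  0.34251549] [-1.79986337e+02 -1.50977790e-02  8.95418355e+01] [[1.0, 0.009, 0.001, 0.512], [-0.009, 0.966, 0.259, 0.045], [0.001, -0.259, 0.966, 0.504], [0.0, 0.0, 0.0, 1.0]]
plunger_bar [([87.5, 202.9], 0.89), ([53.0, 50.0], 0.76), ([251.3, 122.1], 0.62)]
plunger_flange [([253.2, 120.5], 0.74), ([84.9, 57.2], 0.64)]
bore_mouth []
cap_grip [([267.0, 16.5], 0.66)]
[('vfov', 61.53492647090171), ('cx', 254.55003378154075), ('cy', 194.48448768441543)]
bar w1+top [0.51006536 0.02859321 0.17227367] [np.float64(0.0008441306643895556), np.float64(0.0008441306643896434)]
```

View pics/wc.png

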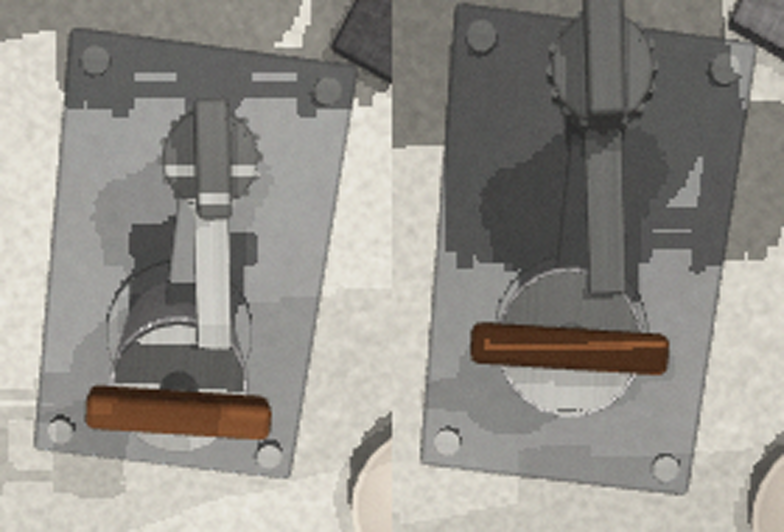

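The crops show the bar centre at w1 (253.7,202.5) and w2 (253.6,124.5). The wing's top centre is at w1 (266,108) and w2 (266,19.6), and the flange centre in w2 is about (253.6,123). The tongue still overlaps the flange.

Run:
```python
from h import *
import pickle
a=pickle.load(open('w1.pkl','rb'))['c'];b=pickle.load(open('w2.pkl','rb'))['c'];ct=camera_params('top');cs=camera_params('side')
T=lambda n,o:print(n,*[np.round(v,4) for v in tri(o)])
T('bar w1w2',[(a,(253.7,202.5)),(b,(253.6,124.5))])
T('bar all',[(a,(253.7,202.5)),(b,(253.6,124.5)),(ct,(234,202)),(cs,(252,208))])
T('cap w1w2',[(a,(266.1,108)),(b,(266.1,19.6))])
T('cap all',[(a,(266.1,108)),(b,(266.1,19.6)),(ct,(187,197))])
print('flange',atz(b,(253.6,123.2),.138))
k=lambda c,r:(190+c/2.8,55+r/2.8); k2=lambda c,r:(190+(c-392)/2.8,r/2.8)
P=[atz(a,k(*x),.012) for x in [(70,28),(356,66),(290,478),(36,447)]]+[atz(b,k2(*x),.012) for x in [(457,3),(755,43),(688,495),(422,463)]]
for x in P: print('plate',x.round(4))
ang=lambda u,v:np.degrees(np.arctan2(*(v-u)[[1,0]]))
print('plate yaw',[ang(P[i+3],P[i+2]).round(1) for i in(0,4)],[ang(P[i],P[i+1]).round(1) for i in(0,4)],[ang(P[i+3],P[i]).round(1)-90 for i in(0,4)],[ang(P[i+2],P[i+1]).round(1)-90 for i in(0,4)])
# plate centre is at extruder y=+35
for i in(0,4): print('ctr',np.mean(P[i:i+4],0).round(4))
print('bar yaw',ang(atz(a,k(87,388),.181),atz(a,k(270,400),.181)),ang(atz(b,k2(472,323),.181),atz(b,k2(668,337),.181)))
print('wing dir-90',ang(atz(a,k(213,203),.1895),atz(a,k(212,100),.1895))-90,'tongue',ang(atz(b,k2(607,292),.145),atz(b,k2(600,140),.145))-90)
```

```text
bar w1w2 [0.5112 0.0292 0.173 ] [0.0001 0.0001]
bar all [0.5103 0.0281 0.164 ] [0.0017 0.0012 0.0013 0.0015]
cap w1w2 [0.5242 0.1271 0.162 ] [0. 0.]
cap all [0.5222 0.1283 0.1612] [0.0024 0.0023 0.0046]
flange [0.51126338 0.02891468 0.138     ]
plate [0.4564 0.1865 0.012 ]
plate [0.6032 0.1677 0.012 ]
plate [ 0.5755 -0.0581  0.012 ]
plate [ 0.429  -0.0385  0.012 ]
plate [0.4576 0.1863 0.012 ]
plate [0.6033 0.1676 0.012 ]
plate [ 0.5759 -0.0589  0.012 ]
plate [ 0.4288 -0.0396  0.012 ]
plate yaw [np.float64(-7.6), np.float64(-7.5)] [np.float64(-7.3), np.float64(-7.3)] [np.float64(-7.0), np.float64(-7.299999999999997)] [np.float64(-7.0), np.float64(-6.900000000000006)]
ctr [0.5161 0.0644 0.012 ]
ctr [0.5164 0.0639 0.012 ]
bar yaw -4.11672010402199 -4.472564484980107
wing dir-90 0.9082784731521087 tongue 2.8063863018533795
```

>>> drive_tool(steps=[[0.75,0.06,0,0,0,-0.1],[0.75,0.06,0,0,0,-0.1],[0.74,0.05,0,0,0,-0.1],[0.74,0.05,0,0,0,0],[0,0,0.6,0,0,0],[0,0,0.6,0,0,0],[0,0,0.6,0,0,0],[0,0,0.6,0,0,0],[0,0,0,0,0,0],[0,0,0,0,0,0]], claw=0.7)

```text
time_s: 5.2
tcp_pos: [0.5204, 0.1259, 0.2232]
tcp_rot: [-180.0, -0.0, 91.6]
force: [0.2, -0.1, 0.4]
finger_gap: 0.698
grasp_force: 0.0
```

>>> drive_tool(steps=[[-0.04,0.06,0.2,0,0,0],[0,0,0.3,0,0,0],[0,0,0.3,0,0,0],[0,0,0.2,0,0,0],[0,0,0.12,0,0,0],[0,0,0,0,0,0],[0,0,0,0,0,0]], claw=0.5)

```text
time_s: 5.9
tcp_pos: [0.5237, 0.1235, 0.1668]
tcp_rot: [180.0, -0.0, 91.6]
force: [0.0, -0.8, -0.3]
finger_gap: 0.497
grasp_force: 0.0
```

>>> drive_tool(steps=[[0,0,0,0,0,0],[0,0,0,0,0,0],[0,0,0,0,0,0],[0,0,0,0,0,0],[0,0,0,0,0,0],[0,0,0,0,0,0],[0,0,0,0,0,0],[0,0,0,0,0,0]], claw=0)

```text
time_s: 6.7
tcp_pos: [0.5223, 0.1233, 0.1667]
tcp_rot: [-179.9, 0.0, 91.6]
force: [-5.3, -0.1, 5.6]
finger_gap: 0.137
grasp_force: 30.0
```

>>> drive_tool(steps=[[0,-0.03,0,0,0,-0.7],[0,0,0,0,0,-0.7],[0,0,0,0,0,-0.7],[0,0,0,0,0,-0.7],[0,0,0,0,0,-0.7],[0,0,0,0,0,-0.7],[0,0,0,0,0,-0.7],[0,0,0,0,0,-0.7],[0,0,0,0,0,-0.7],[0,0,0,0,0,-0.7]])

```text
time_s: 7.7
tcp_pos: [0.5227, 0.1235, 0.1668]
tcp_rot: [179.9, 0.0, 133.7]
force: [1.9, 0.5, -1.7]
finger_gap: 0.138
grasp_force: 30.0
```

>>> drive_tool(steps=[[0,0,0,0,0,-0.7],[0,0,0,0,0,-0.7],[0,0,0,0,0,-0.7],[0,0,0,0,0,-0.7],[0,0,0,0,0,-0.7],[0,0,0,0,0,-0.7],[0,0,0,0,0,-0.7],[0,0,0,0,0,-0.7],[0,0,0,0,0,-0.7],[0,0,0,0,0,0],[0,0,0,0,0,0],[0,0,0,0,0,0]])

```text
time_s: 8.9
tcp_pos: [0.5229, 0.1238, 0.1668]
tcp_rot: [179.9, 0.1, 171.3]
force: [5.5, 3.7, -4.6]
finger_gap: 0.138
grasp_force: 30.0
```

>>> drive_tool(steps=[[0,0,0,0,0,0],[0,0,0,0,0,0],[0,0,0,0,0,0],[0,0,0,0,0,0],[0,0,-0.2,0,0,0],[0,0,-0.4,0,0,0],[0,0,-0.6,0,0,0],[0,0,-0.6,0,0,0],[0,0,-0.2,0,0,-0.37],[0,0,0,0,0,-0.37],[0,0,0,0,0,0]], claw=0.5)

```text
time_s: 10.0
tcp_pos: [0.5222, 0.1233, 0.2677]
tcp_rot: [180.0, 0.1, 175.8]
force: [0.1, 0.5, -0.5]
finger_gap: 0.503
grasp_force: 0.0
```

Run:
```python
from h import *
s=read_state();print(s['time_s'],s['tcp_pos'],s['tcp_rot'],s['joint_positions'])
c=camera_params('wrist');im=save('wrist','w3.png')
print('bar',proj(c,[.5115,.0292,.181]),'cap',proj(c,[.5237,.1237,.1895]))
t=snapshot('top')
cv2.imwrite('pics/c3.png',np.vstack([im,cv2.resize(t[165:245,160:290],(512,216))])[:,:,::-1])
```

```text
10.0 [0.52221527 0.1233446  0.26771509] [1.79996557e+02 7.23488059e-02 1.75807879e+02] [ 25.05767563  20.02272408 -55.64425617 102.3131786   17.91734274
  67.04138321  49.73388818]
bar [136.05897941 193.90500972] cap [255.24743127 203.19261747]
```

View pics/c3.png

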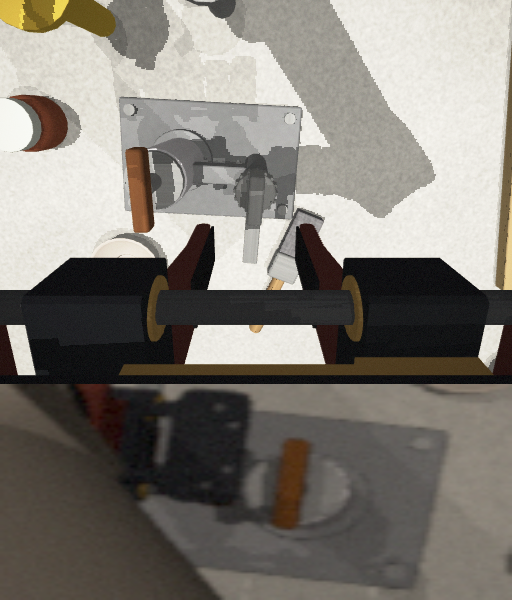

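The cap is open: the tongue points towards +x at picture (252,240), clear of the flange. The bar at (138,190) matches my projected point.

>>> drive_tool(steps=[[0.03,-0.63,0,0,0,0],[0.03,-0.63,0,0,0,0],[0.02,-0.63,0,0,0,0],[0,0,0.5,0,0,0],[0,0,0.4,0,0,0],[0,0,0,0,0,0],[0,0,0,0,0,0],[0,0,0,0,0,0]], claw=0.6)

```text
time_s: 10.9
tcp_pos: [0.5117, 0.0299, 0.2227]
tcp_rot: [180.0, 0.1, 175.8]
force: [0.3, 0.8, 0.4]
finger_gap: 0.598
grasp_force: 0.0
```

Run:
```python
from h import *
s=read_state();print(s['time_s'],s['tcp_pos'],s['tcp_rot'])
c=camera_params('wrist');im=save('wrist','w4.png')
print('bar ends',[proj(c,np.array([.5115,.0292,.181])+k*.035*np.array([.9972,-.075,0])).round(0) for k in(-1,1)])
m=max(regions_of('wrist','plunger_bar'),key=lambda r:r['conf']*(180<r['xy'][0]<330))
print(m['xy'],m['conf'])
h=cv2.cvtColor(im,cv2.COLOR_RGB2HSV);w=((h[...,0]<15)&(h[...,1]>120)&(h[...,2]>50))[:, 200:320]
for r in range(140,300,20):
    x=np.where(w[r])[0]; print(r,(x.min()+200,x.max()+200) if len(x) else None)
```

```text
10.9 [0.51171655 0.02990921 0.22270593] [1.79977645e+02 7.74388562e-02 1.75817993e+02]
bar ends [array([254., 165.]), array([254., 264.])]
[251.7, 200.2] 0.81
140 None
160 (np.int64(248), np.int64(259))
180 (np.int64(244), np.int64(264))
200 (np.int64(244), np.int64(264))
220 (np.int64(245), np.int64(263))
240 (np.int64(245), np.int64(263))
260 (np.int64(247), np.int64(262))
280 None
```

View pics/w4.png

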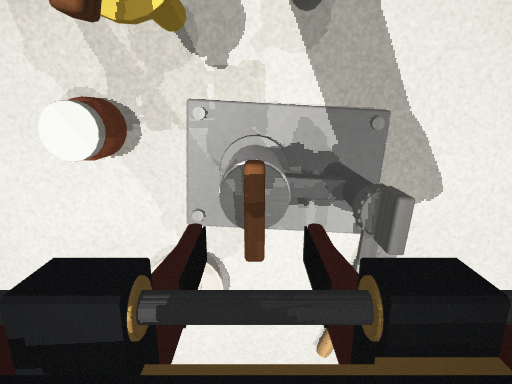

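The bar is centred and aligned between the fingers, at column 254 and rows 160–262. Next I descend and grip.

>>> drive_tool(steps=[[0,0,0.3,0,0,0],[0,0,0.4,0,0,0],[0,0,0.4,0,0,0],[0,0,0.27,0,0,0],[0,0,0,0,0,0],[0,0,0,0,0,0]])

```text
time_s: 11.6
tcp_pos: [0.5112, 0.0296, 0.1532]
tcp_rot: [180.0, -0.0, 175.8]
force: [-0.1, -0.6, 0.6]
finger_gap: 0.597
grasp_force: 0.0
```

>>> drive_tool(steps=[[0,0,0,0,0,0],[0,0,0,0,0,0],[0,0,0,0,0,0],[0,0,0,0,0,0],[0,0,0,0,0,0],[0,0,0,0,0,0],[0,0,0,0,0,0],[0,0,0,0,0,0],[0,0,0,0,0,0]], claw=0)

```text
time_s: 12.5
tcp_pos: [0.5112, 0.0294, 0.1533]
tcp_rot: [180.0, 0.0, 175.8]
force: [-0.4, 0.7, 2.3]
finger_gap: 0.169
grasp_force: 30.0
```

>>> drive_tool(steps=[[0,0,-0.05,0,0,0],[0,0,-0.05,0,0,0],[0,0,-0.05,0,0,0],[0,0,-0.05,0,0,0],[0,0,0,0,0,0],[0,0,0,0,0,0]])

```text
time_s: 13.1
tcp_pos: [0.511, 0.0291, 0.1631]
tcp_rot: [-180.0, -0.0, 175.8]
force: [-0.5, 0.3, -4.1]
finger_gap: 0.169
grasp_force: 30.0
```

>>> drive_tool(steps=[[0,0,-0.08,0,0,0],[0,0,-0.1,0,0,0],[0,0,-0.1,0,0,0],[0,0,-0.1,0,0,0],[0,0,-0.1,0,0,0],[0,0,-0.1,0,0,0],[0,0,0,0,0,0],[0,0,0,0,0,0]])

```text
time_s: 13.9
tcp_pos: [0.5111, 0.0293, 0.1922]
tcp_rot: [-180.0, 0.0, 175.8]
force: [-0.8, 0.1, -4.4]
finger_gap: 0.172
grasp_force: 30.0
```

>>> drive_tool(steps=[[0,0,-0.1,0,0,0],[0,0,-0.1,0,0,0],[0,0,-0.1,0,0,0],[0,0,-0.08,0,0,0],[0,0,-0.04,0,0,0],[0,0,0,0,0,0],[0,0,0,0,0,0],[0,0,0,0,0,0],[0,0,0,0,0,0],[0,0,0,0,0,0]])

```text
time_s: 14.9
tcp_pos: [0.511, 0.0293, 0.213]
tcp_rot: [180.0, -0.0, 175.8]
force: [-0.0, 0.1, -3.7]
finger_gap: 0.171
grasp_force: 30.0
```

Run:
```python
from h import *
save('side','s5.png');print([(r['xy'],r['conf']) for r in spot_point('side','plunger_bar')])
c=camera_params('side')
print('expected',proj(c,[.5113,.0293,.232]),read_state()['tcp_pos'],read_state()['force'])
im=cv2.imread('pics/s5.png')[150:320,170:350];cv2.imwrite('pics/s5c.png',cv2.resize(im,None,fx=3,fy=3,interpolation=2))
```

```text
[([334.1, 214.7], 0.95), ([307.6, 259.7], 0.94), ([255.4, 186.6], 0.57)]
expected [250.526158   187.05617368] [0.51107955 0.02934998 0.21308751] [ 0.61347364 -0.44370373 -3.92370495]
```

View pics/s5c.png

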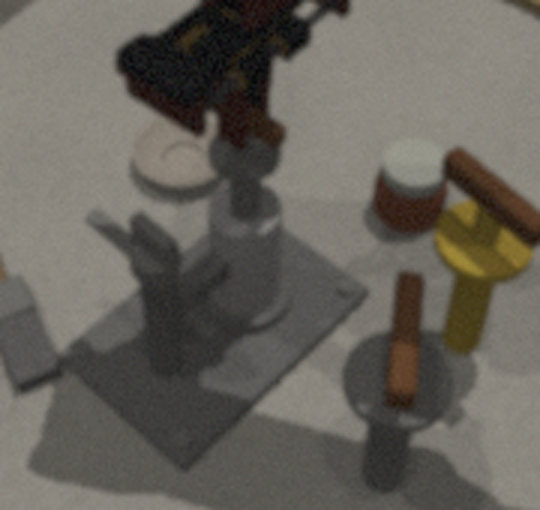

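The picture shows the flange at crop (243,157), lifted above the barrel with the rod still in the bore. The cap's tongue is swung away and the bystanders are untouched.

```bash
python3 -c "
from rig import *
print(close_job())"
```

```text
the job is handed in; nothing more can be done
None
```

The job is handed in: the lock cap stands open at about 1.54 rad and the plunger is held about 60 mm up in line with the bore, with no sign of binding and the jar, dish and brush untouched (verdict not returned).

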